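# Square up a two-part plaster mould in the corner jig

### The job

Lay the thin wooden separator sheet flat on the lower plaster mould half that sits in the corner of the squaring jig and let go of it, then set the upper mould half (the block with the pour hole, hole up) on the sheet, in line with the lower one. Push the upper half firmly into the corner, flush against the side stop and the end stop at once while it still bears down on the sheet, and finish with the gripper still holding it pressed against both stops, ready for someone to tape the mould. Leave the other things on the bench where they are.

Things in the scene. Friction and masses are not known exactly. Their poses are not given: they have to be found in the camera images.
- jig: Fixed squaring jig: flat plywood board 130 (its x) x 170 (its y) x 12 mm lying on the bench, with wooden stop blocks standing on it that rise to 62 mm above the bench. Origin: centre of the board's underside; x points towards the side stop, y towards the end stop, z up.
- side_stop: Side stop of the jig: two separate waxed wooden blocks in line, each 20 mm thick (jig x) and 18 mm wide (jig y), 50 mm tall above the board, centred at jig y = +47 mm and -37 mm, so a 66 mm wide gap between them leaves room for a gripper finger. Their stop faces both lie at jig x = +30 mm and look to jig -x. Origin and axes as the jig's.
- end_stop: End stop of the jig: one waxed wooden block 34 mm wide (jig x, centred at +5 mm), 20 mm thick (jig y), 50 mm tall above the board. Its stop face lies at jig y = +60 mm and looks to jig -y. Origin and axes as the jig's.
- seat (a point): Point on the jig board's top (12 mm above the bench) where the centre of a mould lies when it touches both stops: 25 mm from the side stop face, 55 mm from the end stop face. Axes as the jig's.
- lower_mould_center (a point): Lower plaster mould half, a plain loose off-white block 50 (its x) x 110 (its y) x 24 mm lying on the jig board in the corner, 1 to 4 mm off the stops, its long side along the side stop. Point: its centre. About 0.3 kg.
- separator_center (a point): Separator sheet: flat, rigid, thin, waxed pale wooden board 48 (its x) x 106 (its y) x 6 mm, loose, lying flat on the bench at the start. Point: its centre, 3 mm above its underside. About 0.04 kg.
- upper_mould_center (a point): Upper plaster mould half, off-white block 50 (its x) x 110 (its y) x 40 mm with a dark round pour hole drawn on its top, loose on the bench at the start. Point: its centre, 20 mm above its underside. About 0.3 kg. On the lower mould and separator in the jig its underside is 42 mm and its top 82 mm above the bench, so the stops reach 20 mm up its sides. It slides fairly easily on the waxed sheet and stops (friction about 0.2) unless pressed down hard.
- tape_roll: Bystander: roll of tape lying flat, 100 mm across, 24 mm high. Origin: centre of underside.
- tub_a: Bystander: lidded tub 75 mm wide, 72 mm high. Origin: centre of underside.
- tub_b: Bystander: lidded tub 75 mm wide, 77 mm high. Origin: centre of underside.
- tub_c: Bystander: lidded tub 73 mm wide, 62 mm high. Origin: centre of underside.
- mallet: Bystander: wooden mallet lying on the bench, 273 mm long, 66 mm high. Origin: centre of underside.
- loop_tool: Bystander: loop tool lying on the bench, 200 mm long, 12 mm high. Origin: centre of underside.
- rib: Bystander: flat wooden throwing rib 55 x 105 x 6 mm. Origin: centre of underside.

How it is judged:
On the way, in this order (a step that is already met when the one before it is completed fails the run):
1. the separator sheet lies flat on the lower mould half and is released (x of separator_center in the frame of lower_mould_center between -0.012 and 0.012 m and y of separator_center in the frame of lower_mould_center between -0.012 and 0.012 m and z of separator_center in the frame of lower_mould_center between 0.012 and 0.018 m and angle between the y axis of separator_center and the y axis of lower_mould_center, either way round below 0.17 rad and angle between separator_center's own z axis and vertical below 0.06 rad and x of lower_mould_center in the frame of seat between -0.012 and 0.004 m and y of lower_mould_center in the frame of seat between -0.012 and 0.004 m and z of lower_mould_center in the frame of seat between 0.009 and 0.015 m and contact force between separator and the fingers below 0.05 N and contact force between separator and lower_mould above 0.05 N), for 0.2 s.
2. the upper mould half sits on the separator sheet (x of separator_center in the frame of lower_mould_center between -0.012 and 0.012 m and y of separator_center in the frame of lower_mould_center between -0.012 and 0.012 m and z of separator_center in the frame of lower_mould_center between 0.012 and 0.018 m and angle between the y axis of separator_center and the y axis of lower_mould_center, either way round below 0.17 rad and angle between separator_center's own z axis and vertical below 0.06 rad and x of upper_mould_center in the frame of separator_center between -0.02 and 0.02 m and y of upper_mould_center in the frame of separator_center between -0.02 and 0.02 m and z of upper_mould_center in the frame of separator_center between 0.02 and 0.026 m and contact force between upper_mould and separator above 0.1 N), for 0.1 s.
At the end, for the whole second after the job is handed in: Upper half still held, over 2 N on each stop, within 3 mm and 0.04 rad of flush and upright on the sheet; the sheet flat between the halves, within 12 mm and 0.17 rad of the lower half; lower half on the board, within 12 mm of the stops; all at rest (contact force between upper_mould and side_stop above 2 N and contact force between upper_mould and end_stop above 2 N and contact force between upper_mould and the fingers above 2 N and contact force between upper_mould and separator above 0.1 N and x of upper_mould_center in the frame of seat between -0.003 and 0.003 m and y of upper_mould_center in the frame of seat between -0.003 and 0.003 m and z of upper_mould_center in the frame of seat between 0.047 and 0.053 m and angle between the y axis of upper_mould_center and the y axis of seat, either way round below 0.04 rad and angle between upper_mould_center's own z axis and vertical below 0.04 rad and x of separator_center in the frame of lower_mould_center between -0.012 and 0.012 m and y of separator_center in the frame of lower_mould_center between -0.012 and 0.012 m and z of separator_center in the frame of lower_mould_center between 0.012 and 0.018 m and angle between the y axis of separator_center and the y axis of lower_mould_center, either way round below 0.17 rad and angle between separator_center's own z axis and vertical below 0.06 rad and x of lower_mould_center in the frame of seat between -0.012 and 0.004 m and y of lower_mould_center in the frame of seat between -0.012 and 0.004 m and z of lower_mould_center in the frame of seat between 0.009 and 0.015 m and linear speed of upper_mould below 0.01 m/s); the arm keeps its last pose, push and grip.
It fails at once if a bystander is moved by more than 30 mm (distance of any of tape_roll, tub_a, tub_b, tub_c, mallet, loop_tool, rib from where it was at the start of the episode above 0.03 m).
It also fails if it takes over 61 s, if anything falls off the work surface, if the arm or the gripper's body presses on something with over 40 N, if the wrist force passes 120 N, or if a joint passes its speed limit or range.

### The arm

A 7-joint arm with a two-finger parallel gripper is mounted at the origin on a cart in front of the work surface, level with it; the furniture and walls round the work are solid. World frame = base frame: x ahead of the robot, y to its left, z up, the work surface at z = 0. Lengths are in m, angles in rad, forces in N, time in s.
With the tool pointing down it reaches from about 0.425 to 0.95 m from the base axis. Payload 4.7 kg.
Tool frame: the origin (TCP) lies on the centre line of the jaws, within the pads' length; the fingertips stand robot.nose_length ahead of it and the grasp point (between the pads) lies 8 mm behind it (robot.nose_length is the distance from the TCP to the fingertips, in m); z points along the fingers, y is the line along which they close (so a half turn about z gives the same grasp; the last joint's range is limited). The gripper opens to 85 mm and grips with 20 to 120 N. Pads are 22 mm wide; open, the fingers measure 114 mm over their backs; the gripper's body (76 mm by 85 mm) begins 54 mm behind the grasp point. The pads swing forward as they close: fully open they stand 13 mm farther back than shut.
Start: joints at [-1.243, 0.469, -0.049, 1.532, 0.024, 1.141, -0.082], TCP at [0.236, 0.633, 0.242] pointing down, gripper open.
Joint ranges: [-2.59, 2.59], [-0.33, 1.99], [-1.39, 1.29], [0.1, 2.45], [-1.04, 4.18], [0.21, 1.99], [-2.66, 2.66]. Speed limits (rad/s): [2.57, 2.57, 3.14, 3.14, 3.14, 3.14, 3.14].

### API

Orientations are given as [roll, pitch, yaw] about the fixed x, y, z axes, in that order (R = Rz(yaw) Ry(pitch) Rx(roll)).
In Python, from plant import robot gives the robot as it stands. Calls block until the motion is done:
- robot.goto(position, orientation): joint-space move of the TCP to a pose.
- robot.move_straight(position, vel=0.15, attitude=None, contact_N=None): straight line of the TCP; attitude=None keeps the orientation; vel is the mean speed in m/s. With contact_N (N) it stops when the force on the tool has changed by that much, and returns True; else False.
- robot.move_joints(angles): joint-space move.
- robot.grip(opening, strength=None): opening from 0.0 (shut) to 1.0 (fully open); strength is the grip in N (None keeps the last); returns when the fingers have stopped.
- robot.sleep(seconds).
- robot.inverse_kinematics(position, orientation): joint angles nearest the present ones, or None.
- robot.sense(): the state.
- robot.grab_frame(name): name is "scene" or "top"; returns a dict with "image" (480x640x3 uint8, red, green, blue), "range_z" (480x640 float32, m along the optical axis (not along the pixel's ray), 0 where there is no reading), "fx", "fy", "cx", "cy" (pixels), "R" (3x3) and "t" (3): a world point X has camera coordinates R X + t. Camera axes: x right, y down, z forward; pixel columns grow to the right and rows downward; lengths in m; the calibration is good to about 2 mm. A picture is of the moment at which its call begins.
A pose or a line that the arm cannot do raises robot.IKError and nothing moves.
- robot.close_job(): hands the job in; it is judged then, once.
The state is a dict: "t": time; "joint_pos": joint angles; "joint_velocities": joint speeds; "effort": joint torques, N m; "tcp_pos": TCP position; "tcp_rot": TCP orientation; "wrist_force": force on the tool from outside, world axes, zero at the start; "torque": the same for the moment, N m; "opening": opening from 0.0 (shut) to 1.0 (fully open); "gripper_force": force on a finger pad.
Only numpy, scipy, OpenCV 4.12 (cv2) and the standard library are available. Lean on these libraries where they do the work, as an engineer would, in place of code of your own. Each camera call takes 0.05 s, during which the arm holds its last target. There are 200 camera calls.

## Working session

There is one attempt and no reset: what is moved stays moved. The work goes in short steps, each a Python script; the robot and the scene stay as the last script left them, time stands still between calls to the robot, and variables do not carry over. Pictures are saved under pics/ and viewed, at most 10 in all, crops included, and the job is handed in when it is done.

```bash
ls; mkdir -p pics
python3 - <<'E'
from plant import robot
import numpy as np,cv2
for n in("scene","top"):
    f=robot.grab_frame(n); cv2.imwrite(f"pics/{n}0.png",f["image"][:,:,::-1]); np.savez(f"pics/{n}0.npz",**f)
    print(n,f["fx"],f["R"].round(3).tolist(),f["t"].round(3))
s=robot.sense(); print(s, robot.nose_length)
E
```

```text
pics
scene 447.57499582037946 [[-0.643, 0.766, 0.018], [0.596, 0.515, -0.615], [-0.48, -0.385, -0.788]] [ 0.304 -0.331  1.683]
top 476.3157990843642 [[0.011, -1.0, 0.005], [-0.996, -0.012, -0.083], [0.083, -0.004, -0.997]] [0.062 0.522 1.274]
{'t': 0.1, 'joint_pos': array([-1.24289478,  0.46938307, -0.04861318,  1.53357847,  0.02413668,
        1.14102223, -0.08231576]), 'joint_velocities': array([-0.00028293, -0.00137114, -0.00065426, -0.00148032,  0.00107573,
        0.00097178, -0.00034991]), 'effort': array([ 9.08690745e-04, -5.11517036e+01, -4.67669335e-02, -2.38391930e+01,
        1.09016325e-02,  4.34192101e-03,  7.02778976e-06]), 'tcp_pos': array([0.23556983, 0.63201135, 0.24134971]), 'tcp_rot': array([-3.13979076e+00,  8.89903425e-05,  2.78483611e+00]), 'wrist_force': array([-0.1243403 , -0.55701751,  0.43169543]), 'torque': array([-0.01399123,  0.02147211, -0.02081032]), 'gripper_force': 0.0, 'opening': 1.0015040731307894} 0.011
```

View pics/top0.png

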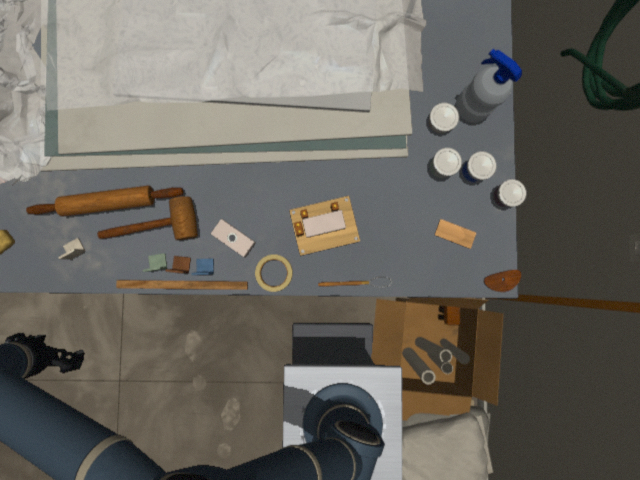

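View pics/scene0.png

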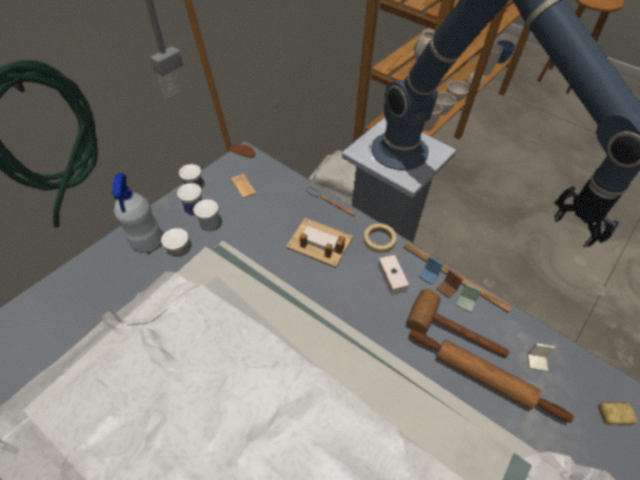

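Top view: the jig is at (325,225), with the end stop on its left (299,228) and the side stops above. The upper mould is at (233,237) and the orange-tan separator at (455,233). The dark oval at (503,280) is probably the rib, and the tape roll is at (273,273). The scene view agrees. Next I measure by rectifying each view to known heights.

```bash
cat > h.py <<'E'
import numpy as np,cv2
def rectify(f,c,z,size=0.24,s=2000):
    """image of plane z, centred on c; column = world x offset, row = world y offset, s px/m"""
    n=int(size*s); u,v=np.meshgrid(np.arange(n),np.arange(n))
    P=np.stack([c[0]+(u-n/2)/s,c[1]+(v-n/2)/s,np.full(u.shape,z)],-1)@f["R"].T+f["t"]
    mx=(f["fx"]*P[...,0]/P[...,2]+f["cx"]).astype(np.float32); my=(f["fy"]*P[...,1]/P[...,2]+f["cy"]).astype(np.float32)
    return cv2.remap(f["image"],mx,my,cv2.INTER_CUBIC),cv2.remap(f["range_z"],mx,my,cv2.INTER_NEAREST),mx,my
def pt(f,u,v,z):
    r=f["R"].T@np.array([(u-f["cx"])/f["fx"],(v-f["cy"])/f["fy"],1]); o=-f["R"].T@f["t"]
    return o+r*(z-o[2])/r[2]
def cloud(f):
    u,v=np.meshgrid(np.arange(640),np.arange(480)); d=f["range_z"]
    P=np.stack([(u-f["cx"])/f["fx"]*d,(v-f["cy"])/f["fy"]*d,d],-1)
    return (P-f["t"])@f["R"]
def rect(mask,c,size=0.24,s=2000):
    cs,_=cv2.findContours(mask.astype(np.uint8),0,2); k=max(cs,key=cv2.contourArea)
    (x,y),(w,h),a=cv2.minAreaRect(k); n=int(size*s)
    if w>h: w,h,a=h,w,a+90
    # long axis direction (world angle from x axis), in cols=x, rows=y => same handedness of angle
    L=(a+90)%180
    return np.array([c[0]+(x-n/2)/s,c[1]+(y-n/2)/s]),(w/s,h/s),L
E
python3 - <<'E'
from h import *
T=dict(np.load("pics/top0.npz")); S=dict(np.load("pics/scene0.npz"))
row=[]
for nm,(u,v),z in(("upper",(233,237),.04),("sep",(455,233),.006),("jig",(325,225),.036),("rib",(503,280),.006)):
    c=pt(T,u,v,z)[:2]; print(nm,c.round(3))
    for f in(T,S):
        im,d,mx,my=rectify(f,c,z); row.append(im)
        C=cloud(f)[...,2][my.astype(int).clip(0,479),mx.astype(int).clip(0,639)]
        print("  z centre",np.median(C[220:260,220:260]).round(4), "rgb",im[240,265],im[240,240],im[30,30])
g=np.vstack([np.hstack(row[0::2]),np.hstack(row[1::2])])
cv2.imwrite("pics/rect.png",cv2.resize(g[:, :1440],(800,533))[:,:,::-1])
E
```

```text
upper [0.493 0.297]
  z centre 0.0389 rgb [203 192 177] [83 83 86] [100 104 108]
  z centre 0.0383 rgb [216 202 189] [101  99  97] [72 55 40]
sep [ 0.514 -0.308]
  z centre 0.0048 rgb [199 150  94] [192 144  91] [102 104 108]
  z centre 0.0036 rgb [213 165 118] [201 157 111] [91 77 73]
jig [0.529 0.051]
  z centre 0.0351 rgb [202 183 169] [199 181 166] [ 99 102 103]
  z centre 0.036 rgb [222 206 194] [221 205 193] [113 115 120]
rib [ 0.386 -0.438]
  z centre 0.0049 rgb [101  59  31] [76 59 50] [59 56 49]
  z centre 0.0046 rgb [107  65  43] [102  61  39] [83 80 72]
```

View pics/rect.png

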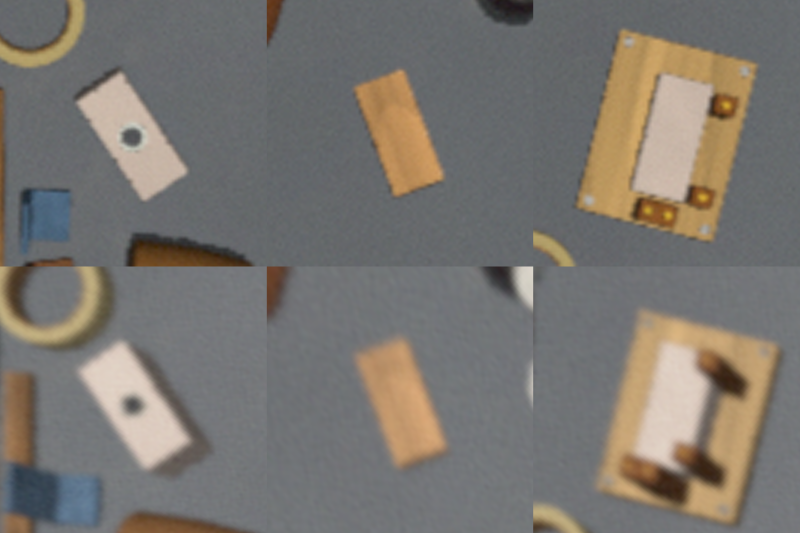

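The rectified crops show the upper mould with its hole, the separator, and the jig with side stops towards +x and the end stop towards +y. Now the rectangle fits.

Run:
```python
from h import *
T=dict(np.load("pics/top0.npz")); S=dict(np.load("pics/scene0.npz"))
def sep(i): i=i.astype(int); return (i[...,0]-i[...,2])>45
def mould(i): i=i.astype(int); return (i.min(-1)>140)
def board(i): i=i.astype(int); return ((i[...,0]-i[...,2])>22)|(i.min(-1)>140)
K=np.ones((9,9),np.uint8)
for nm,c,z,m in(("upper",(.493,.297),.04,mould),("sep",(.514,-.308),.006,sep),("lower",(.529,.051),.036,mould),("board",(.535,.055),.012,board)):
    for n,f in(("T",T),("S",S)):
        im=rectify(f,c,z)[0]; M=cv2.morphologyEx(m(im).astype(np.uint8),cv2.MORPH_OPEN,K)
        p,wh,a=rect(M,c); print(nm,n,p.round(4),np.round(wh,4),round(a,2))
```

```text
upper T [0.4923 0.3003] [0.0486 0.1083] 56.15
upper S [0.4926 0.3013] [0.0528 0.1125] 56.31
sep T [ 0.5128 -0.3083] [0.049  0.1066] 69.32
sep S [ 0.5152 -0.3055] [0.0494 0.1088] 69.34
lower T [0.5344 0.0548] [0.0484 0.1082] 104.24
lower S [0.5354 0.0554] [0.0525 0.1117] 104.37
board T [0.5308 0.0526] [0.1323 0.172 ] 104.19
board S [0.5335 0.0553] [0.1376 0.1751] 104.41
```

```bash
cat >> h.py <<'E'
D=np.radians
def down(deg): return [np.pi,0,D(deg)]
E
python3 - <<'E'
from plant import robot
from h import *
def pr(l): s=robot.sense(); print(l,round(s["t"],2),s["tcp_pos"].round(4),s["tcp_rot"].round(3),s["wrist_force"].round(1),round(s["opening"],3),round(s["gripper_force"],1))
for p,a in(((.514,-.307,.01),69.3),((.535,.057,.05),104.25),((.4925,.3008,.03),56.2)):
    for k in(0,-180):
        q=robot.inverse_kinematics(p,down(a+k)); print(a+k,None if q is None else np.round(q,2))
robot.goto([.514,-.307,.10],down(69.3)); pr("above")
robot.grip(.7); pr("open")
robot.move_straight([.514,-.307,.03],vel=.15); pr("low")
c=robot.move_straight([.514,-.307,.002],vel=.03,contact_N=4); pr(c)
E
```

```text
69.3 [-0.01  0.74  0.67  1.92 -0.69  0.73  0.71]
-110.7 [-0.15  0.84  0.91  1.93 -0.91  0.84 -2.24]
104.25 [-0.46  0.52  0.35  2.04 -0.29  0.63  0.34]
-75.75 [-0.95  0.81  1.11  2.06 -0.96  0.91 -2.18]
56.2 [-0.88  0.6   0.34  1.95 -0.32  0.64 -0.92]
-123.8 [-0.45  0.59 -0.22  1.93  0.2   0.65  1.75]
above 3.55 [ 0.5146 -0.3062  0.0999] [ 3.142 -0.     1.211] [ 0.3 -0.4 -0.2] 1.0 0.0
open 3.93 [ 0.5141 -0.3069  0.1   ] [ 3.142 -0.     1.21 ] [-0.1  0.1  1.2] 0.704 0.0
low 4.55 [ 0.5142 -0.3076  0.0304] [3.141e+00 1.000e-03 1.209e+00] [ 0.7 -0.8 -0.2] 0.703 0.0
True 5.3 [ 0.5139 -0.3068  0.0061] [-3.141e+00 -1.000e-03  1.209e+00] [-0.3  0.5  5.7] 0.703 2.7
```

```bash
cat >> h.py <<'E'
def pr(robot,l): s=robot.sense(); print(l,round(s["t"],2),s["tcp_pos"].round(4),s["tcp_rot"].round(3),s["wrist_force"].round(1),round(s["opening"],3),round(s["gripper_force"],1))
E
python3 - <<'E'
from plant import robot
from h import *
robot.move_straight([.514,-.307,.0095],vel=.05); pr(robot,"up")
robot.grip(.3,30); pr(robot,"grip")
robot.move_straight([.514,-.307,.12],vel=.15); pr(robot,"lift")
robot.goto([.5352,.0557,.15],down(104.25)); pr(robot,"over")
for n in("top","scene"):
    f=robot.grab_frame(n); np.savez(f"pics/{n}1.npz",**f)
    im=f["image"]; cv2.imwrite(f"pics/{n}1.png",cv2.resize(im[130:280,250:400] if n=="top" else im[150:300,250:400],(400,400),interpolation=cv2.INTER_CUBIC)[:,:,::-1])
E
python3 -c "
import cv2,numpy as np
cv2.imwrite('pics/b1.png',np.hstack([cv2.imread('pics/top1.png'),cv2.imread('pics/scene1.png')]))"
```

```text
up 5.55 [ 0.5141 -0.3071  0.0095] [-3.14 -0.    1.21] [-0.2 -0.4  0.4] 0.698 0.0
grip 5.81 [ 0.514  -0.307   0.0094] [-3.14 -0.    1.21] [-1.2 -0.6  0.8] 0.547 30.9
lift 6.69 [ 0.5135 -0.3064  0.1191] [-3.138e+00 -1.000e-03  1.210e+00] [ 0.  -0.1 -0.9] 0.547 30.9
over 8.06 [0.5354 0.054  0.15  ] [-3.142e+00  1.000e-03  1.817e+00] [ 0.9  0.4 -1. ] 0.55 30.9
```

View pics/b1.png

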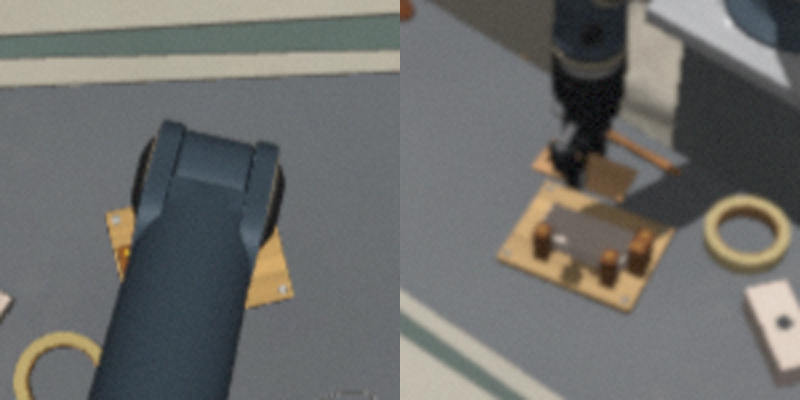

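The sheet is held level over the jig (the scene view shows it above the lower mould). Lower it and release.

Run:
```python
from plant import robot
from h import *
p=[.5352,.0553]
robot.move_straight(p+[.055],vel=.12); pr(robot,"low")
c=robot.move_straight(p+[.0440],vel=.025,contact_N=2.5); pr(robot,c)
robot.grip(.70); pr(robot,"open"); 
z=robot.sense()["tcp_pos"][2]
robot.move_straight(p+[.15],vel=.12); pr(robot,"up")
robot.goto([.4925,.3008,.14],down(56.2)); robot.sleep(.1); pr(robot,"over upper")
K=np.ones((9,9),np.uint8)
for n in("top","scene"):
    f=robot.grab_frame(n); np.savez(f"pics/{n}2.npz",**f)
    im=f["image"]; cv2.imwrite(f"pics/{n}2.png",cv2.resize(im[150:300,250:400],(400,400),interpolation=cv2.INTER_CUBIC)[:,:,::-1])
cv2.imwrite('pics/b2.png',np.hstack([cv2.imread('pics/top2.png'),cv2.imread('pics/scene2.png')]))
```

```text
low 9.1 [0.5358 0.0551 0.0556] [3.14  0.    1.819] [0.1 0.5 0.1] 0.547 30.9
True 9.53 [0.5354 0.0555 0.0451] [ 3.141 -0.     1.82 ] [0.8 0.3 2.7] 0.548 32.0
open 9.81 [0.5346 0.0555 0.0446] [-3.141 -0.     1.82 ] [-0.1 -0.3 -0.7] 0.705 0.0
up 10.83 [0.5346 0.0554 0.1494] [-3.14 -0.    1.82] [-0.2  0.6 -0. ] 0.701 0.0
over upper 11.97 [0.4932 0.2988 0.1402] [3.141 0.    0.978] [ 0.3 -0.6 -0.1] 0.698 0.0
```

View pics/b2.png

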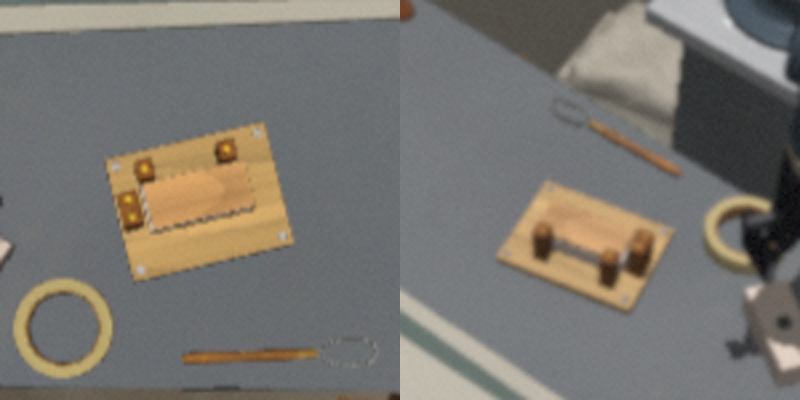

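The sheet lies square on the lower mould with about a 2–3 mm plaster rim showing, so it is well placed. Next: grasp the upper half.

Run:
```python
from plant import robot
from h import *
robot.move_straight([.4925,.3006,.06],vel=.12)
c=robot.move_straight([.4925,.3006,.014],vel=.08,contact_N=5); pr(robot,c)
if c: raise SystemExit
robot.grip(.3,60); pr(robot,"grip")
robot.move_straight([.4925,.3006,.16],vel=.15); pr(robot,"lift")
p=np.array([.5346,.0587])+[-.0051,-.0085]
robot.goto([*p,.16],down(104.25)); robot.sleep(.1); pr(robot,"over")
f=robot.grab_frame("scene"); cv2.imwrite("pics/s3.png",cv2.resize(f["image"][120:300,230:410],(540,540),interpolation=cv2.INTER_CUBIC)[:,:,::-1])
```

```text
False 13.62 [0.4928 0.3004 0.014 ] [3.141 0.    0.981] [-0.1 -0.3 -0.8] 0.697 0.0
grip 13.86 [0.4929 0.3007 0.0146] [ 3.141e+00 -1.000e-03  9.810e-01] [ 0.3 -0.4  1.2] 0.58 63.8
lift 14.98 [0.4917 0.3004 0.159 ] [-3.141e+00  2.000e-03  9.810e-01] [-0.6 -0.1 -3.1] 0.575 63.2
over 16.13 [0.5295 0.0519 0.1596] [-3.141 -0.     1.822] [-0.1  0.  -2.5] 0.577 63.3
```

View pics/s3.png

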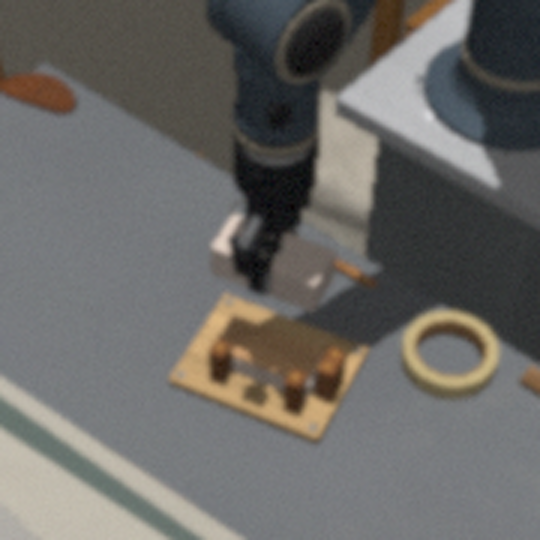

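The upper mould is held level over the stack. Lower it to contact, then feel for the side stop.

Run:
```python
from plant import robot
from h import *
a=D(14.25); X=np.array([np.cos(a),np.sin(a),0]); Y=np.array([-np.sin(a),np.cos(a),0])
def st(l):
    pr(robot,l); s=robot.sense(); w=s["wrist_force"]; print("   jigF",(w@X).round(1),(w@Y).round(1),w[2].round(1),"jigpos rel seat",((s["tcp_pos"]-[.5346,.0587,0])@X*1e3).round(1),((s["tcp_pos"]-[.5346,.0587,0])@Y*1e3).round(1))
p=np.array([.5295,.0502,0])
robot.move_straight(p+[0,0,.068],vel=.12); st("low")
c=robot.move_straight(p+[0,0,.053],vel=.025,contact_N=4); st(c)
if not c: raise SystemExit
robot.sleep(.3); st("rest")
z=robot.sense()["tcp_pos"][2]-.0003
p[2]=z
c=robot.move_straight(p+.014*X,vel=.02,contact_N=5); st(("x",c))
```

```text
low 17.1 [0.5302 0.0501 0.0686] [3.14  0.    1.819] [ 0.5  0.2 -2.6] 0.574 63.3
   jigF 0.5 0.1 -2.6 jigpos rel seat -6.4 -7.2
True 17.59 [0.5297 0.0504 0.0565] [ 3.141e+00 -1.000e-03  1.820e+00] [-0.2  0.   4.3] 0.578 64.0
   jigF -0.2 0.1 4.3 jigpos rel seat -6.8 -6.8
rest 17.89 [0.5297 0.0504 0.0565] [ 3.141 -0.     1.82 ] [ 0.6 -0.4  5.9] 0.577 64.0
   jigF 0.5 -0.5 5.9 jigpos rel seat -6.8 -6.9
('x', True) 18.15 [0.5298 0.0504 0.0566] [-3.14e+00 -1.00e-03  1.82e+00] [0.1 0.2 4.2] 0.583 63.8
   jigF 0.1 0.2 4.2 jigpos rel seat -6.7 -6.9
```

```bash
cat >> h.py <<'E'
a=D(14.25); X=np.array([np.cos(a),np.sin(a),0]); Y=np.array([-np.sin(a),np.cos(a),0]); SEAT=np.array([.5346,.0587,0])
def st(robot,l):
    ss=[]
    for _ in range(4): robot.sleep(.05); ss.append(robot.sense())
    w=np.mean([s["wrist_force"] for s in ss],0); m=np.mean([s["torque"] for s in ss],0); s=ss[-1]; d=s["tcp_pos"]-SEAT
    print(l,round(s["t"],2),"F",(w@X).round(1),(w@Y).round(1),w[2].round(1),"M",m.round(2),"pos",(d@X*1e3).round(1),(d@Y*1e3).round(1),(d[2]*1e3).round(1),"yaw",np.degrees(s["tcp_rot"][2]).round(2),"g",round(s["gripper_force"],1))
    return w
E
python3 - <<'E'
from plant import robot
from h import *
z=np.array([0,0,.0560])
x=-6.8e-3;y=-6.9e-3
c=robot.move_straight(SEAT+X*(x+.013)+Y*y+z,vel=.025,contact_N=9); w=st(robot,("x",c))
E
```

```text
('x', True) 18.61 F 0.3 0.1 3.9 M [-0.   -0.28  0.02] pos -6.1 -6.9 56.6 yaw 104.26 g 63.8
```

Run:
```python
from plant import robot
from h import *
z=np.array([0,0,.0563])
y=-6.9e-3
for x in np.arange(-4.5e-3,5e-3,1.5e-3):
    robot.move_straight(SEAT+X*x+Y*y+z,vel=.03); w=st(robot,round(x,4))
    if w@X<-5 or w[2]>15 or np.linalg.norm(w)>25: break
```

```text
-0.0045 19.06 F -2.4 0.3 7.8 M [-0.11  0.19  0.03] pos -4.8 -7.0 56.7 yaw 104.26 g 64.5
-0.003 19.51 F -3.4 0.7 9.1 M [-0.2   0.42  0.01] pos -3.8 -7.1 56.7 yaw 104.25 g 64.5
-0.0015 19.96 F -3.1 0.2 9.0 M [-0.24  0.41  0.01] pos -2.3 -7.2 56.7 yaw 104.24 g 64.4
0.0 20.41 F -3.2 0.3 9.8 M [-0.24  0.43  0.01] pos -0.9 -7.2 56.7 yaw 104.24 g 64.4
0.0015 20.86 F -3.5 0.1 9.0 M [-0.26  0.49  0.03] pos 0.5 -7.3 56.7 yaw 104.24 g 64.7
0.003 21.31 F -7.2 0.7 13.5 M [-0.45  1.15  0.13] pos 0.7 -7.3 56.7 yaw 104.25 g 65.2
```

Run:
```python
from plant import robot
from h import *
z=np.array([0,0,.0566])
x=2.5e-3
for y in np.arange(-5e-3,9e-3,1.5e-3):
    robot.move_straight(SEAT+X*x+Y*y+z,vel=.03); w=st(robot,round(y,4))
    if w@Y<-7 or w[2]>25 or np.linalg.norm(w)>30: break
```

```text
-0.005 21.76 F -4.4 -1.6 8.8 M [-0.65  0.68  0.13] pos 0.6 -6.1 56.7 yaw 104.24 g 64.6
-0.0035 22.21 F -5.0 -3.0 7.7 M [-0.93  0.56  0.16] pos 0.6 -5.5 56.7 yaw 104.22 g 64.4
-0.002 22.66 F -4.9 -4.2 7.3 M [-1.01  0.54  0.17] pos 0.6 -4.4 56.7 yaw 104.19 g 64.4
-0.0005 23.11 F -4.7 -4.9 7.6 M [-1.06  0.52  0.13] pos 0.6 -3.0 56.7 yaw 104.19 g 64.4
0.001 23.56 F -4.8 -4.4 8.1 M [-1.08  0.53  0.13] pos 0.6 -1.5 56.7 yaw 104.18 g 64.4
0.0025 24.01 F -4.7 -4.2 7.6 M [-1.08  0.55  0.15] pos 0.6 -0.0 56.7 yaw 104.17 g 64.4
0.004 24.46 F -4.5 -7.3 6.3 M [-1.46  0.4   0.26] pos 0.6 0.3 56.7 yaw 104.16 g 64.2
```

Run:
```python
from plant import robot
from h import *
for x,y,zz in((4.5,6,.0562),(6,8,.0560),(7.5,10,.0558)):
    robot.move_straight(SEAT+X*x*1e-3+Y*y*1e-3+[0,0,zz],vel=.02); w=st(robot,(x,y))
    if np.linalg.norm(w)>45: break
robot.sleep(.5); st(robot,"settled")
for n in("top","scene"):
    f=robot.grab_frame(n); np.savez(f"pics/{n}4.npz",**f)
    cv2.imwrite(f"pics/{n}4.png",cv2.resize(f["image"][170:270,270:370],(400,400),interpolation=cv2.INTER_CUBIC)[:,:,::-1])
cv2.imwrite('pics/b4.png',np.hstack([cv2.imread('pics/top4.png'),cv2.imread('pics/scene4.png')]))
```

```text
(4.5, 6) 24.95 F -9.8 -10.3 13.7 M [-2.25  1.28  0.52] pos 0.7 0.3 56.7 yaw 104.13 g 65.1
(6, 8) 25.43 F -14.2 -14.1 17.9 M [-3.01  1.81  0.79] pos 0.7 0.4 56.8 yaw 104.1 g 65.5
(7.5, 10) 25.9 F -18.1 -18.0 22.3 M [-3.77  2.35  1.  ] pos 0.8 0.4 56.8 yaw 104.07 g 66.0
settled 26.6 F -18.6 -17.8 22.7 M [-3.77  2.35  0.99] pos 0.7 0.4 56.8 yaw 104.07 g 66.0
```

View pics/b4.png

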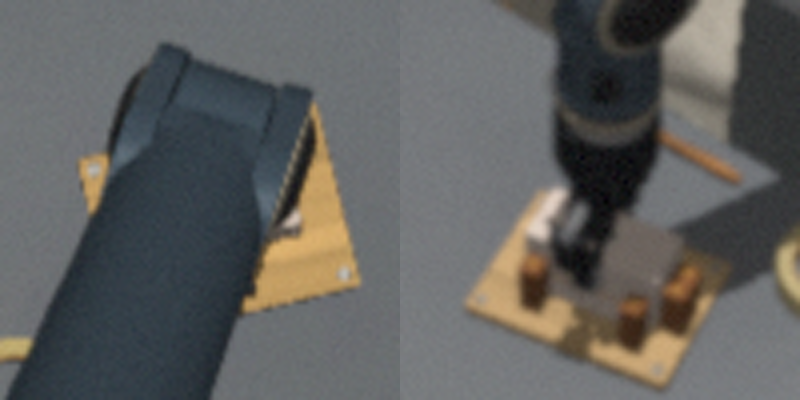

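The mould sits flush in the corner. Its position matches the seat within 1 mm on both axes, with about 18 N towards each stop and 22 N downwards, and the scene view shows it against the side stops and end stop. I'm handing it in.

```bash
python3 -c "
from plant import robot
print(robot.close_job())"
```

```text
the job is handed in; nothing more can be done
None
```

I handed the job in with the sheet laid on the lower half and the upper half still gripped on top, pressed about 18 N towards each of the two stops; the interface returned no verdict.

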